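Roll the board holder's adjuster wheel to the gauge mark

TASK

Set the board holder for the next circuit board: with a fingertip on top of the knurled wheel, roll it in strokes until the sliding jaw has closed so far that its pointer stands in line with the bright metal fin on the black gauge clip, then take the finger away. Move the jaw only by the wheel: do not push the jaw or the clip, lift or carry nothing, and leave the loose things beside the holder where they are.

Things in the scene. Friction and masses are not known exactly. Their poses are not given: they have to be found in the camera images.
- board_holder: grey board holder fixed to the worktop, base 92 x 190 x 12 mm; origin: centre of its underside, on the worktop; z up; jaw travel along its y (roughly the robot's left). Fixed jaw at y = +79 to +91 mm, 48 mm high; graduated rail along its -x side, 34 mm high; wheel housing at the -y end: two cheeks, x = +-11.5 to +-21.5 mm, y = -86 to -14 mm, 55 mm high
- adjuster_wheel: knurled steel wheel, 56 mm diameter (the solid rim), 18 mm wide, half sunk between the cheeks; origin at its centre on the axle, 42 mm above the worktop at x = 0, y = -50 mm of the holder; the axle lies along the holder's x. It turns by friction under a fingertip pressed on with about 2 to 15 N (1 to 2 N along the rim turns it) and stays where it is left
- wheel_top (a point): topmost point of the wheel's rim, the place to touch: 70 mm above the worktop, 15 mm above the cheeks, fixed (does not turn with the wheel), axes as the holder's. Dragging the rim here towards the holder's +y (towards the jaws) closes the jaw, 5 mm of jaw for each 28 mm of rim (one radian); dragging it back opens the jaw
- sliding_jaw: grey sliding jaw, 62 x 14 mm, top 48 mm above the worktop, geared to the wheel; it slides along the holder's y through 35 mm. Its origin is at the holder's origin when fully open and moves along +y as it closes
- jaw_pointer (a point): tip of the 3 mm wide bright metal pointer blade on top of the sliding jaw that points to the rail (holder's -x), 50 mm above the worktop
- gauge_mark (a point): the gauge mark: inner end of the 3 mm wide upright bright metal fin on the black clip (16 x 12 mm) on the rail, 50 mm above the worktop; axes as the holder's. It starts 8 to 26 mm further along the holder's +y than the pointer; the jaw can travel beyond it, to its end stop, and be rolled back. The clip is stiff on the rail and is to stay
- connector_box_mid (a point): loose small cream carton, 55 x 75 x 32 mm, standing past the fixed jaw's end of the holder; point at its centre, half-way up
- nozzle_1_mid (a point): loose grey conical nozzle, 30 mm wide, 34 mm high, standing past the wheel's end of the holder; point half-way up its axis
- usb_tester_mid (a point): loose black USB tester stick, 24 x 63 x 12 mm, lying past the wheel's end of the holder; point 5 mm above its underside's centre

How it is judged:
By the outcome, as a careful person would: the job done as asked, in the order asked, and still so for the second after the job is handed in, with the robot touching nothing.
It also fails if it takes over 51 s, if anything falls off the work surface, if the arm or the gripper's body presses on something with over 40 N, if the wrist force passes 120 N, or if a joint passes its speed limit or range.

ROBOT

A 7-joint arm with a two-finger parallel gripper is mounted at the origin on a cart in front of the work surface, level with it; the furniture and walls round the work are solid. World frame = base frame: x ahead of the robot, y to its left, z up, the work surface at z = 0. Lengths are in m, angles in rad, forces in N, time in s.
With the tool pointing down it reaches from about 0.425 to 1.025 m from the base axis. Payload 9.4 kg.
Tool frame: the origin (TCP) lies at the very end of the fingers, on their centre line; the grasp point (between the pads) lies 19 mm behind it; z points along the fingers, y is the line along which they close (so a half turn about z gives the same grasp; the last joint's range is limited). The gripper opens to 85 mm and grips with 20 to 120 N. Pads are 22 mm wide; open, the fingers measure 114 mm over their backs; the gripper's body (76 mm by 85 mm) begins 54 mm behind the grasp point. The pads swing forward as they close: fully open they stand 13 mm farther back than shut.
Start: joints at [-1.359, 0.599, -0.003, 1.599, 0.002, 0.943, -0.08], TCP at [0.206, 0.695, 0.231] pointing down, gripper open.
Joint ranges: [-2.57, 2.57], [-0.35, 1.97], [-1.29, 1.29], [0.11, 2.56], [-1.05, 4.19], [0.11, 1.86], [-2.63, 2.63]. Speed limits (rad/s): [2.22, 2.22, 3.01, 3.01, 3.14, 3.14, 3.14].

INTERFACE

Orientations are given as a 3x3 rotation matrix whose columns are the frame's x, y, z axes.
In Python, from bench import r gives the robot as it stands. The module is installed in compiled form; this text tells all that it offers.
- The arm moves only by the tool step_arm, never from a script. Its argument "series" is a list that holds one entry, the list of rows, each a list of 7 numbers: the shift along the tool's x, y, z in m, then the turn, a rotation vector about the tool's x, y, z in rad, then the opening, from 0 (shut) to 1 (fully open). A call has exactly 8 rows; each row shifts and turns the commanded pose from where the row before left it, along the tool's axes as they then stand; what a row does not reach is not made up. A row lasts 1/8 s, in which the tool goes at most 62.5 mm and 10.7 degrees, less where a joint would pass 70% of its speed; a pose out of reach is approached as far as the arm can. A call with a gripper value outside its range is refused whole. The fingers move at their own pace and stop on an object; "force" is the grip in N (left out, the last holds). Time passes only in rows, so rows that do not move let the fingers close, or fill a call up. It gives the time, the measured TCP pose, the force, the opening and the grip force at its end, in the units of the state.
- r.get_state(): the state, without advancing time (a new reading comes with each control period).
- r.get_image(name): name is "side" or "top" or "wrist"; returns (picture, depth): 420x560x3 uint8, red, green, blue; 420x560 float32, m along the optical axis (not along the pixel's ray), 0 where there is no reading.
- r.camera_info(name): a dict with "camera_matrix" (3x3 intrinsics, pixels), "dist" ([k1, k2, p1, p2, k3] as OpenCV has them; the pictures are not rectified), "world_to_cam" (4x4, takes a point from world to camera coordinates); the wrist camera has in their place "hand_eye" (4x4, takes a point from camera to tool coordinates, whose origin is the TCP and whose axes are the flange's). Camera axes: x right, y up, looking along -z (the intrinsics and any distortion apply to the point x, -y, -z); pixel columns grow to the right and rows downward; lengths in m; the calibration is good to about 2 mm. A picture is of the moment at which its call begins: read the wrist's pose just before it. camera_info takes no time and is no camera call.
- r.job_done(): hands the job in; it is judged then, once.
The state is a dict: "clock": time; "q": joint angles; "qvel": joint speeds; "joint_efforts": joint torques, N m; "position": TCP position; "eef_rot": TCP orientation; "wrist_force": force on the tool from outside, world axes, zero at the start; "wrist_torque": the same for the moment, N m; "finger_gap": finger opening in m; "grasp_force": force on a finger pad.
Only numpy, scipy, OpenCV 4.12 (cv2) and the standard library are available. Lean on these libraries where they do the work, as an engineer would, in place of code of your own. Each camera call takes 0.05 s, during which the arm holds its last target. There are 200 camera calls.

## Working session

There is one attempt and no reset: what is moved stays moved. The work goes in short steps, Python scripts to look and compute and a tool call to move; the robot and the scene stay as the last step left them, time stands still between calls to the robot, and variables do not carry over. Pictures are saved under pics/ and viewed, at most 10 in all, crops included, and the job is handed in when it is done.

Besides the shell and the picture viewer there is one more tool, called after "Call:" by a JSON object that holds its "name" and its "arguments", one argument or row to a line. step_arm: Moves the arm, as the interface text tells. Its arguments: {"type":"object","properties":{"series":{"type":"array","items":{"type":"array","items":{"type":"array","items":{"type":"number"}}}},"force":{"type":"number"}},"required":["series"]}

```bash
mkdir -p pics; cat > h.py <<'E'
import numpy as np, cv2
from bench import r
def cam(n):
    c=r.camera_info(n); K=np.array(c["camera_matrix"]); d=np.array(c["dist"])
    if "world_to_cam" in c: T=np.linalg.inv(np.array(c["world_to_cam"]))
    else:
        s=r.get_state(); W=np.eye(4); W[:3,:3]=s["eef_rot"]; W[:3,3]=s["position"]; T=W@np.array(c["hand_eye"])
    return K,d,T
def at_z(cm,uv,z):
    K,d,T=cm; p=cv2.undistortPoints(np.array(uv,float).reshape(-1,1,2),K,d)[:,0]
    D=np.c_[p[:,0],-p[:,1],-np.ones(len(p))]@T[:3,:3].T; o=T[:3,3]
    return o+D*((np.asarray(z)-o[2])/D[:,2])[:,None]
def proj(cm,P):
    K,d,T=cm; q=(np.array(P,float).reshape(-1,3)-T[:3,3])@T[:3,:3]
    q=q*[1,-1,-1]
    return cv2.projectPoints(q,np.zeros(3),np.zeros(3),K,d)[0][:,0]
def shot(n,f,crop=None,s=1):
    c=cam(n); im,dp=r.get_image(n); np.savez('pics/'+f+'.npz',im=im,dp=dp,K=c[0],d=c[1],T=c[2])
    if crop: u0,v0,u1,v1=crop; im=im[v0:v1,u0:u1]
    im=cv2.resize(im,None,fx=s,fy=s,interpolation=cv2.INTER_CUBIC); cv2.imwrite('pics/'+f+'.png',im[...,::-1]); return c,dp
E
python3 -c "
from h import *
shot('top','top0',None,1.4); shot('side','side0'); s=r.get_state(); print(s['position'],s['eef_rot'],s['clock'],s['finger_gap']); print(cam('top')[2],cam('side')[2])"
```

```text
[0.20637131 0.69457383 0.23048637] [[-9.58613001e-01  2.84712208e-01 -2.69611453e-04]
 [ 2.84712304e-01  9.58612015e-01 -1.38183408e-03]
 [-1.34972254e-04 -1.40140581e-03 -9.99999009e-01]] 0.1 0.08557656186160263
[[ 0.00356319  0.9872685  -0.15902269  0.31643809]
 [-0.99996401  0.00474225  0.00703554  0.01298158]
 [ 0.00770009  0.1589919   0.98724986  0.9062805 ]
 [ 0.          0.          0.          1.        ]] [[ 0.95141331  0.19815823 -0.23568207  0.27321711]
 [-0.30749651  0.57146627 -0.76083651 -0.61848253]
 [-0.01608167  0.79634139  0.60463358  0.6030879 ]
 [ 0.          0.          0.          1.        ]]
```

View pics/top0.png

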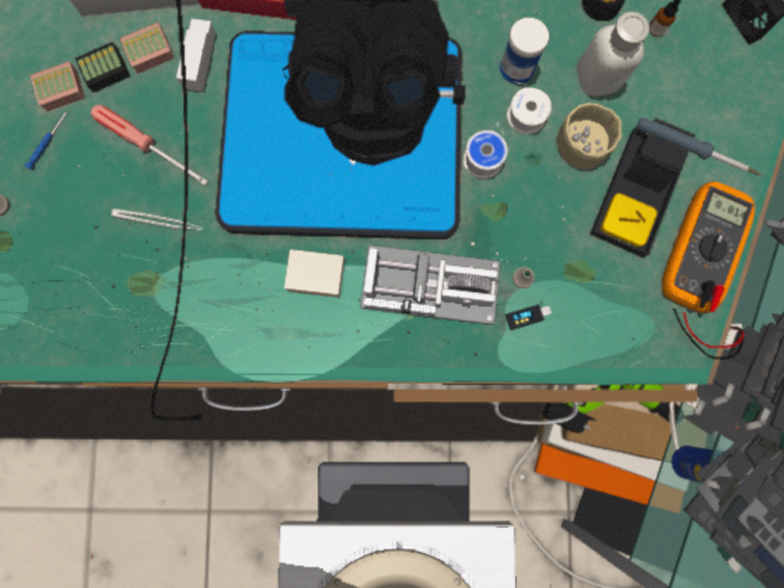

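View pics/side0.png

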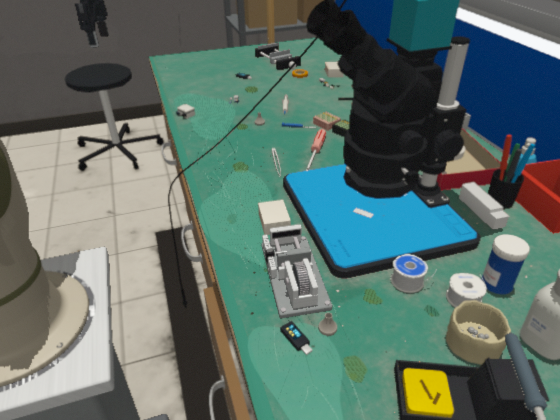

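The top picture shows the holder at about (430,285) (enlarged px), with the jaws to the left (+y), the wheel to the right, and the nozzle and USB tester beyond it. The side picture agrees. I'll enlarge the holder.

```bash
python3 -c "
from h import *
im=np.load('pics/top0.npz')['im'][168:238,250:364]
cv2.imwrite('pics/c1.png',cv2.resize(im,None,fx=7,fy=7,interpolation=cv2.INTER_CUBIC)[...,::-1])"
```

```text
(no output)
```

View pics/c1.png

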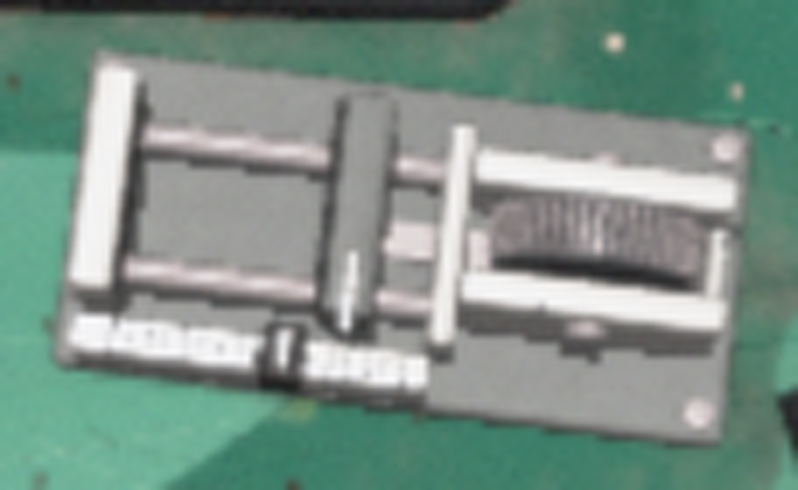

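The crop shows base corners at (98,55), (745,132), (718,438) and (62,362), the pointer tip at (345,328), the fin at (286,345) and the wheel at (597,235).

```bash
python3 -c "
from h import *
c=cam('top'); f=lambda p:np.array(p)/7.+[250,168]-.5*(1-1/7.)
C=at_z(c,f([[98,55],[745,132],[718,438],[62,362]]),[.012]*4)[:,:2]
M=np.array([[46,95],[46,-95],[-46,-95],[-46,95]])/1e3
Q=C-C.mean(0);H=M.T@Q;a=np.arctan2(H[0,1]-H[1,0],H[0,0]+H[1,1]);R=np.array([[np.cos(a),-np.sin(a)],[np.sin(a),np.cos(a)]])
o=C.mean(0);print('yaw',a,'o',o,'res',(Q-M@R.T)*1e3)
print('top',o+R@[0,-.05])
print('jaw/mark local',(at_z(c,f([[345,328],[286,333]]),[.05]*2)[:,:2]-o)@R*1e3)
print('wheel',(at_z(c,f([[597,235]]),[.07])[:,:2]-o)@R*1e3)
print(np.array(r.camera_info('wrist')['hand_eye']))
"
```

```text
yaw -0.11238411095872784 o [ 0.47865622 -0.04506533] res [[-1.71156097 -1.9400663 ]
 [-1.7903998   2.87999771]
 [ 2.08835063  2.09698838]
 [ 1.41361013 -3.03691979]]
top [ 0.47304883 -0.09474991]
jaw/mark local [[-31.45212738  15.49983484]
 [-34.65741869  31.10496178]]
wheel [[ -2.15057087 -47.34817929]]
[[ 8.67173389e-04  9.61138497e-01  2.76065278e-01  7.00191681e-02]
 [ 9.99999592e-01 -9.02932961e-04  2.42911276e-06 -1.22262475e-04]
 [ 2.51603152e-04  2.76065163e-01 -9.61138888e-01 -1.43124322e-01]
 [ 0.00000000e+00  0.00000000e+00  0.00000000e+00  1.00000000e+00]]
```

```bash
python3 -c "
from h import *
for n in ['top','side']:
    D=np.load(f'pics/{n}0.npz');dp=D['dp'];v,u=np.mgrid[0:420,0:560];k=dp>0
    p=cv2.undistortPoints(np.c_[u[k],v[k]].astype(float).reshape(-1,1,2),D['K'],D['d'])[:,0];z=dp[k]
    P=(np.c_[p[:,0],-p[:,1],-np.ones(len(p))]*z[:,None])@D['T'][:3,:3].T+D['T'][:3,3]
    s=(P[:,2]>.06)&(P[:,0]>.15)&(P[:,0]<.75)&(P[:,1]>-.3)&(P[:,1]<.85);P=P[s];print(n,len(P))
    h={}
    for q in P:
        key=(round(q[0]/.1),round(q[1]/.1));h.setdefault(key,[]).append(q[2])
    for key in sorted(h): print(key,len(h[key]),round(min(h[key]),2),round(max(h[key]),2),end=' ; ')
    print()
    if n=='top':
        for r_ in (20,60,100,150,200,240): print(r_, [(c,round(float(dp[r_,c]),2)) for c in range(110,140,3)])
"
```

```text
top 12502
(3, 3) 2 0.06 0.06 ; (4, 3) 158 0.06 0.16 ; (5, -1) 238 0.06 0.07 ; (5, 0) 320 0.4 0.42 ; (5, 1) 247 0.4 0.42 ; (5, 2) 179 0.19 0.28 ; (5, 3) 50 0.16 0.19 ; (6, 0) 5064 0.12 0.44 ; (6, 1) 3188 0.12 0.44 ; (6, 2) 378 0.28 0.4 ; (7, -1) 297 0.18 0.26 ; (7, 0) 1626 0.13 0.38 ; (7, 1) 724 0.12 0.38 ; (7, 2) 31 0.11 0.41 ; 
20 [(110, 0.95), (113, 0.95), (116, 0.98), (119, 0.98), (122, 0.98), (125, 0.98), (128, 0.57), (131, 0.98), (134, 0.98), (137, 0.95)]
60 [(110, 0.96), (113, 0.96), (116, 0.96), (119, 0.96), (122, 0.97), (125, 0.96), (128, 0.97), (131, 0.6), (134, 0.95), (137, 0.95)]
100 [(110, 0.95), (113, 0.95), (116, 0.95), (119, 0.95), (122, 0.95), (125, 0.95), (128, 0.95), (131, 0.95), (134, 0.64), (137, 0.95)]
150 [(110, 0.93), (113, 0.93), (116, 0.0), (119, 0.93), (122, 0.93), (125, 0.93), (128, 0.93), (131, 0.69), (134, 0.93), (137, 0.93)]
200 [(110, 0.92), (113, 0.91), (116, 0.0), (119, 0.92), (122, 0.91), (125, 0.91), (128, 0.75), (131, 0.91), (134, 0.92), (137, 0.91)]
240 [(110, 0.9), (113, 0.91), (116, 0.9), (119, 0.9), (122, 0.8), (125, 0.9), (128, 0.9), (131, 0.9), (134, 0.91), (137, 0.9)]
side 19349
(2, 6) 502 0.24 0.35 ; (2, 7) 544 0.24 0.35 ; (2, 8) 27 0.29 0.33 ; (4, 3) 116 0.06 0.16 ; (5, -1) 213 0.06 0.07 ; (5, 0) 210 0.39 0.42 ; (5, 1) 102 0.39 0.42 ; (5, 2) 135 0.18 0.28 ; (5, 3) 23 0.16 0.18 ; (6, 0) 7777 0.12 0.44 ; (6, 1) 934 0.13 0.44 ; (6, 2) 118 0.27 0.35 ; (7, -1) 564 0.18 0.26 ; (7, 0) 7838 0.12 0.44 ; (7, 1) 221 0.36 0.43 ; (7, 2) 25 0.4 0.41 ;
```

```bash
python3 -c "
from h import *
for n in ['top','side']:
    D=np.load(f'pics/{n}0.npz');dp=D['dp'];v,u=np.mgrid[0:420,0:560];k=dp>0
    p=cv2.undistortPoints(np.c_[u[k],v[k]].astype(float).reshape(-1,1,2),D['K'],D['d'])[:,0];z=dp[k]
    P=(np.c_[p[:,0],-p[:,1],-np.ones(len(p))]*z[:,None])@D['T'][:3,:3].T+D['T'][:3,3]
    Q=P[(P[:,2]>.08)&(P[:,0]>.3)&(P[:,0]<.75)&(P[:,1]>-.3)&(P[:,1]<.4)]
    for lo in (-.2,-.1,-.05,0,.05,.1,.15):
        s=Q[(Q[:,1]>lo)&(Q[:,1]<=lo+.05)]
        if len(s): i=s[:,0].argmin(); print(n,lo,s[i].round(3), s[:,2].min().round(3))
    C=P[(P[:,2]>.04)&(P[:,0]>.3)&(P[:,0]<.6)&(P[:,1]>.2)&(P[:,1]<.4)]
    for x in np.arange(.32,.6,.04):
        s=C[abs(C[:,0]-x)<.01]; print(x, s.mean(0).round(3) if len(s) else '')
"
```

```text
top -0.1 [ 0.659 -0.052  0.244] 0.18
top -0.05 [ 0.538 -0.004  0.405] 0.124
top 0 [0.538 0.003 0.402] 0.124
top 0.05 [0.54  0.071 0.402] 0.123
top 0.1 [0.618 0.105 0.354] 0.132
top 0.15 [0.632 0.2   0.376] 0.115
0.32 [0.329 0.326 0.042]
0.36 [0.36  0.306 0.071]
0.39999999999999997 [0.401 0.282 0.112]
0.43999999999999995 [0.441 0.264 0.155]
0.4799999999999999 [0.48  0.247 0.199]
0.5199999999999999 [0.521 0.231 0.245]
0.5599999999999998 [0.56  0.218 0.291]
side -0.1 [ 0.659 -0.059  0.239] 0.178
side -0.05 [ 0.538 -0.006  0.403] 0.122
side 0 [0.538 0.001 0.399] 0.122
side 0.05 [0.539 0.064 0.402] 0.126
side 0.1 [0.64  0.1   0.295] 0.295
side 0.15 [0.651 0.194 0.397] 0.395
0.32 
0.36 [0.36  0.305 0.068]
0.39999999999999997 [0.4   0.282 0.109]
0.43999999999999995 [0.441 0.261 0.152]
0.4799999999999999 [0.48  0.244 0.195]
0.5199999999999999 [0.521 0.229 0.243]
0.5599999999999998 [0.56  0.217 0.289]
```

```bash
cat > plan.py <<'E'
from h import *
def plan(pts,head=None,n=8):
    s=r.get_state();R=s['eef_rot'];p=s['position'];th=np.arctan2(R[1,0],R[0,0])
    for q in pts: # (x,y,z,turn,nrows)
        d=(np.array(q[:3])-p)/q[4]
        for i in range(q[4]):
            c,sn=np.cos(th),np.sin(th)
            print([round(float(a),3) for a in (c*d[0]+sn*d[1],sn*d[0]-c*d[1],-d[2])],round(q[3]/q[4],3)); th-=q[3]/q[4]
        p=np.array(q[:3])
E
python3 -c "
from plan import *
plan([(.35,.40,.28,.48,8),(.43,.15,.28,.5,6),(.44,-.02,.24,.3,4),(.47,-.09,.13,.114,4)])"
```

```text
[-0.028, -0.03, -0.006] 0.06
[-0.029, -0.028, -0.006] 0.06
[-0.031, -0.027, -0.006] 0.06
[-0.033, -0.025, -0.006] 0.06
[-0.034, -0.023, -0.006] 0.06
[-0.035, -0.021, -0.006] 0.06
[-0.037, -0.018, -0.006] 0.06
[-0.038, -0.016, -0.006] 0.06
[-0.039, -0.021, -0.0] 0.083
[-0.04, -0.017, -0.0] 0.083
[-0.041, -0.014, -0.0] 0.083
[-0.042, -0.011, -0.0] 0.083
[-0.043, -0.007, -0.0] 0.083
[-0.044, -0.003, -0.0] 0.083
[-0.041, -0.01, 0.01] 0.075
[-0.042, -0.007, 0.01] 0.075
[-0.042, -0.004, 0.01] 0.075
[-0.043, -0.001, 0.01] 0.075
[-0.018, 0.007, 0.027] 0.029
[-0.017, 0.008, 0.027] 0.029
[-0.017, 0.008, 0.027] 0.029
[-0.017, 0.009, 0.027] 0.029
```

Call:
{"name": "step_arm", "arguments": {
  "series": [
    [[-0.028,-0.03,-0.006,0,0,0.06,0],[-0.029,-0.028,-0.006,0,0,0.06,0],[-0.031,-0.027,-0.006,0,0,0.06,0],[-0.033,-0.025,-0.006,0,0,0.06,0],[-0.034,-0.023,-0.006,0,0,0.06,0],[-0.035,-0.021,-0.006,0,0,0.06,0],[-0.037,-0.018,-0.006,0,0,0.06,0],[-0.038,-0.016,-0.006,0,0,0.06,0]]
  ]
}}

```text
clock: 1.1
position: [0.3509, 0.3988, 0.2793]
eef_rot: [[-0.717, 0.697, -0.0], [0.697, 0.717, -0.0], [-0.0, -0.0, -1.0]]
wrist_force: [-0.5, -1.4, 0.4]
finger_gap: -0.0003
grasp_force: 0.0
```

Call:
{"name": "step_arm", "arguments": {
  "series": [
    [[-0.039,-0.021,0,0,0,0.083,0],[-0.04,-0.017,0,0,0,0.083,0],[-0.041,-0.014,0,0,0,0.083,0],[-0.042,-0.011,0,0,0,0.083,0],[-0.043,-0.007,0,0,0,0.083,0],[-0.044,-0.003,0,0,0,0.083,0],[0,0,0,0,0,0,0],[0,0,0,0,0,0,0]]
  ]
}}

```text
clock: 2.1
position: [0.4302, 0.151, 0.2792]
eef_rot: [[-0.3, 0.954, -0.0], [0.954, 0.3, 0.0], [0.0, -0.0, -1.0]]
wrist_force: [-0.3, 0.4, -0.3]
finger_gap: -0.0002
grasp_force: 0.0
```

Call:
{"name": "step_arm", "arguments": {
  "series": [
    [[-0.041,-0.01,0.01,0,0,0.075,0],[-0.042,-0.007,0.01,0,0,0.075,0],[-0.042,-0.004,0.01,0,0,0.075,0],[-0.043,-0.001,0.01,0,0,0.075,0],[-0.018,0.007,0.027,0,0,0.029,0],[-0.017,0.008,0.027,0,0,0.029,0],[-0.017,0.008,0.027,0,0,0.029,0],[-0.017,0.009,0.027,0,0,0.029,0]]
  ]
}}

```text
clock: 3.1
position: [0.4707, -0.0883, 0.1301]
eef_rot: [[0.109, 0.994, -0.0], [0.994, -0.109, 0.001], [0.001, -0.0, -1.0]]
wrist_force: [0.9, -0.4, 0.3]
finger_gap: -0.0001
grasp_force: 0.0
```

```bash
python3 -c "
from h import *
shot('wrist','w1',None,1.4); s=r.get_state(); print(s['position'],s['eef_rot'],s['wrist_force'])"
```

```text
[ 0.47079146 -0.09047915  0.12779234] [[ 0.11248798  0.99365137 -0.00184416]
 [ 0.99365222 -0.11249014 -0.00111215]
 [-0.00131254 -0.00170735 -0.99999768]] [ 0.49266258 -2.40885408 -1.85642527]
```

View pics/w1.png

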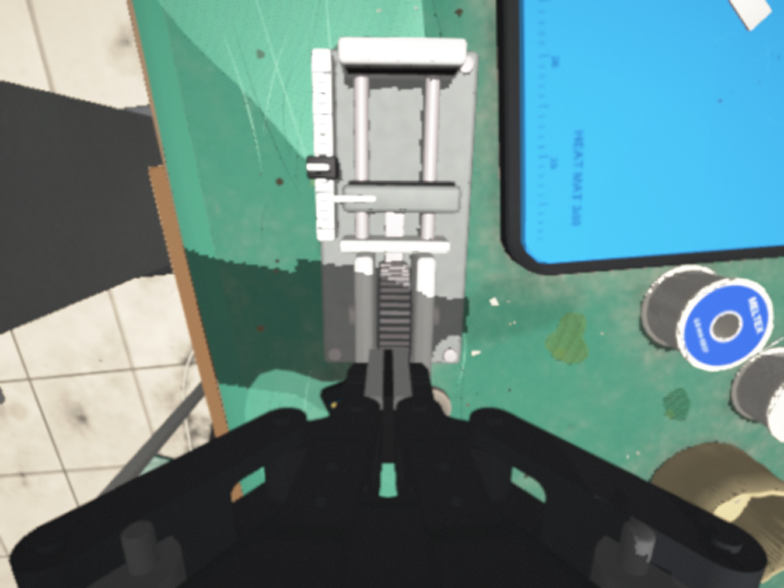

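The wrist picture shows the holder upright and well aligned, with the finger column at u≈388 and the wheel column at 395. The pointer tip is at (334,199) and the fin at (328,167).

```bash
cat >> h.py <<'E'
def gap(img=None,n='wm'):
    "sub-pixel pointer and fin rows -> local y of both, relative to TCP along holder y"
E
python3 -c "
from h import *
D=np.load('pics/w1.npz');c=(D['K'],D['d'],D['T']);f=lambda p:np.array(p)/1.4-.15
R=D['T'][:3,:3];s=r.get_state();p=s['position'];E=s['eef_rot']
P=at_z(c,f([[334,199],[329,167],[395,300],[341,245],[449,245],[339,52],[466,52]]),[.05,.05,.062,.055,.055,.048,.048])
for q in P: print(q.round(4),((q-p)@E*1e3).round(1))
im=D['im'];cv2.imwrite('pics/w1c.png',cv2.resize(im[100:160,205:275],None,fx=10,fy=10,interpolation=cv2.INTER_CUBIC)[...,::-1])
"
```

```text
[ 0.4496 -0.0279  0.05  ] [ 59.9 -28.   77.8]
[ 0.4493 -0.0119  0.05  ] [ 75.7 -30.1  77.7]
[ 0.4753 -0.0816  0.062 ] [ 9.4  3.6 65.8]
[ 0.4505 -0.0511  0.055 ] [ 36.9 -24.5  72.8]
[ 0.506  -0.0572  0.055 ] [37.1 31.4 72.7]
[0.4613 0.0401 0.048 ] [128.8 -23.9  79.7]
[0.5217 0.0336 0.048 ] [129.1  36.8  79.6]
```

View pics/w1c.png

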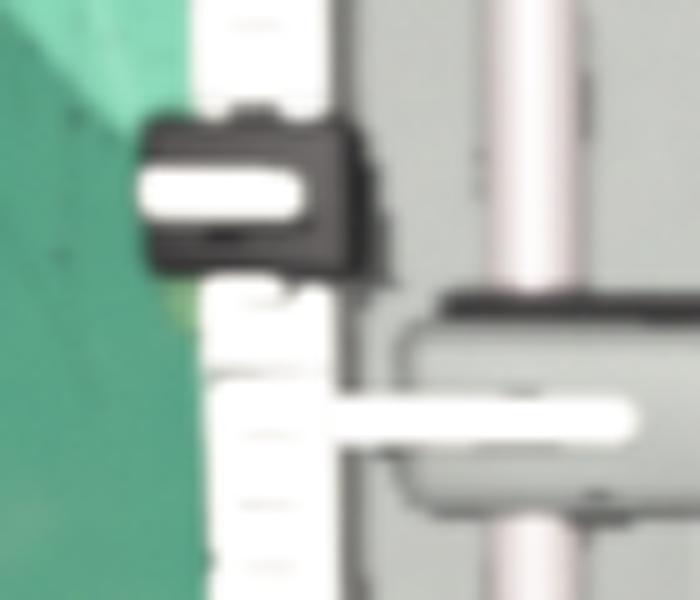

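Gap is about 16.0 mm, which is about 90 mm of rim. The wheel top is about 5 mm back and 3.5 mm right in tool axes. I'll hover 18 mm behind the top.

Call:
{"name": "step_arm", "arguments": {
  "series": [
    [[-0.006,0.001,0.015,0,0,0,0],[-0.006,0.001,0.015,0,0,0,0],[-0.006,0.001,0.012,0,0,0,0],[-0.005,0.0005,0.008,0,0,0,0],[0,0,0,0,0,0,0],[0,0,0,0,0,0,0],[0,0,0,0,0,0,0],[0,0,0,0,0,0,0]]
  ]
}}

```text
clock: 4.15
position: [0.4711, -0.1125, 0.0816]
eef_rot: [[0.111, 0.994, 0.001], [0.994, -0.111, -0.0], [0.0, 0.001, -1.0]]
wrist_force: [-0.2, -0.9, 0.6]
finger_gap: 0.0002
grasp_force: 0.0
```

Call:
{"name": "step_arm", "arguments": {
  "series": [
    [[0,0,0.005,0,0,0,0],[0,0,0.004,0,0,0,0],[0,0,0.002,0,0,0,0],[0,0,0.001,0,0,0,0],[0,0,0.001,0,0,0,0],[0,0,0.001,0,0,0,0],[0,0,0,0,0,0,0],[0,0,0,0,0,0,0]]
  ]
}}

```text
clock: 5.15
position: [0.4709, -0.1134, 0.0678]
eef_rot: [[0.113, 0.994, 0.001], [0.994, -0.113, -0.001], [-0.001, 0.001, -1.0]]
wrist_force: [-1.3, -1.7, 7.9]
finger_gap: -0.0
grasp_force: 4.1
```

Call:
{"name": "step_arm", "arguments": {
  "series": [
    [[0.0045,0,-0.0004,0,0,0,0],[0.0045,0,-0.0003,0,0,0,0],[0.0045,0,0,0,0,0,0],[0.0045,0,0,0,0,0,0],[0.0045,0,0,0,0,0,0],[0.0045,0,0,0,0,0,0],[0.0045,0,0.0003,0,0,0,0],[0.0045,0,0.0004,0,0,0,0]]
  ]
}}

```text
clock: 6.15
position: [0.4752, -0.0768, 0.0678]
eef_rot: [[0.112, 0.994, 0.001], [0.994, -0.112, 0.0], [0.0, 0.001, -1.0]]
wrist_force: [-0.6, -0.3, 0.7]
finger_gap: -0.0002
grasp_force: 0.1
```

```bash
python3 -c "
from h import *
im,_=(lambda c,d:(np.load('pics/w2.npz')['im'],0))(*shot('wrist','w2')); s=r.get_state(); print(s['position'],s['wrist_force'],s['clock'])
cv2.imwrite('pics/w2c.png',cv2.resize(im[60:260,190:370],None,fx=3,fy=3,interpolation=cv2.INTER_CUBIC)[...,::-1])"
```

```text
[ 0.47520353 -0.07612506  0.06751903] [0.20983352 0.6416666  0.19929147] 6.2
```

View pics/w2c.png

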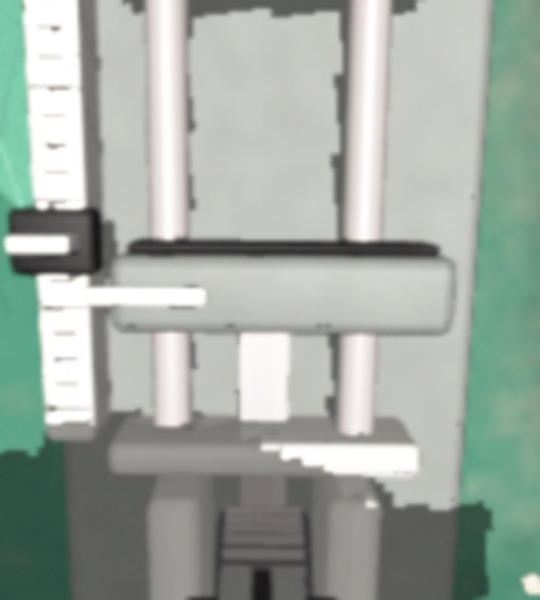

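The fin row is 244 and the pointer row 296 in the 3× crop: the jaw has advanced and nothing else has moved.

```bash
cat > meas.py <<'E'
from h import *
def rows(n,tip,fin,f):  # local-y gap from full-image pixels
    D=np.load(f'pics/{n}.npz');c=(D['K'],D['d'],D['T']);P=at_z(c,[tip,fin],[.05,.05])
    a=-.1124;y=np.array([-np.sin(a),np.cos(a),0]);x=np.array([np.cos(a),np.sin(a),0]);return (P[1]-P[0])@y*1e3,(P[1]-P[0])@x*1e3
E
python3 -c "
from meas import *
g=lambda u,v:(190+(u+.5)/3-.5,60+(v+.5)/3-.5)
print(rows('w2',g(98,296),g(70,244),0))
g=lambda u,v:(205+(u+.5)/10-.5,100+(v+.5)/10-.5)
print(rows('w1',g(335,420),g(300,192),0))"
```

```text
(np.float64(8.931474745896482), np.float64(-4.437707988189829))
(np.float64(15.76511612480509), np.float64(-2.0066810434783715))
```

Call:
{"name": "step_arm", "arguments": {
  "series": [
    [[0,0,-0.008,0,0,0,0],[-0.01,0,-0.003,0,0,0,0],[-0.014,0,0,0,0,0,0],[-0.012,0,0.002,0,0,0,0],[0,0,0.006,0,0,0,0],[0,0,0.002,0,0,0,0],[0,0,0.001,0,0,0,0],[0,0,0,0,0,0,0]]
  ]
}}

```text
clock: 7.2
position: [0.4707, -0.1134, 0.0676]
eef_rot: [[0.113, 0.994, 0.0], [0.994, -0.113, -0.001], [-0.001, 0.0, -1.0]]
wrist_force: [-3.3, -4.7, 11.4]
finger_gap: 0.0001
grasp_force: 6.1
```

Call:
{"name": "step_arm", "arguments": {
  "series": [
    [[0.0045,0,-0.0004,0,0,0,0],[0.0045,0,-0.0003,0,0,0,0],[0.0045,0,0,0,0,0,0],[0.0045,0,0,0,0,0,0],[0.0045,0,0,0,0,0,0],[0.0045,0,0,0,0,0,0],[0.0045,0,0.0003,0,0,0,0],[0.0045,0,0.0004,0,0,0,0]]
  ]
}}

```text
clock: 8.2
position: [0.4751, -0.0761, 0.0675]
eef_rot: [[0.111, 0.994, 0.0], [0.994, -0.111, 0.001], [0.001, 0.0, -1.0]]
wrist_force: [0.1, 1.0, -0.6]
finger_gap: 0.0002
grasp_force: 0.1
```

```bash
python3 -c "
from h import *
shot('wrist','w3');im=np.load('pics/w3.npz')['im']; s=r.get_state(); print(s['position'],s['wrist_force'],s['clock'])
cv2.imwrite('pics/w3c.png',cv2.resize(im[110:190,180:280],None,fx=7,fy=7,interpolation=cv2.INTER_CUBIC)[...,::-1])"
```

```text
[ 0.47508042 -0.07556462  0.06720974] [-0.2812801   0.04171049 -0.66715191] 8.25
```

View pics/w3c.png

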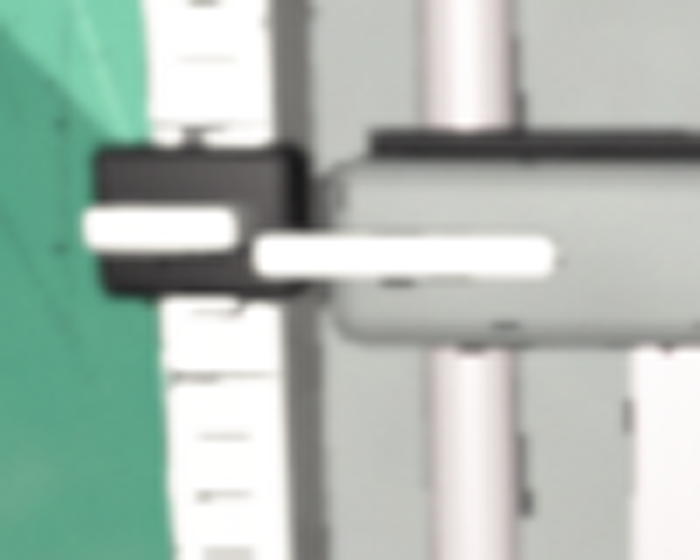

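The fin's inner end is at (238,229) and the pointer tip at (255,256) in the 7× crop.

```bash
python3 -c "
from meas import *
g=lambda u,v:(180+(u+.5)/7-.5,110+(v+.5)/7-.5)
print(rows('w3',g(255,256.5),g(238,229),0), rows('w3',g(545,256),g(260,256),0), rows('w3',g(235,229),g(88,228),0))"
```

```text
(np.float64(2.0019908452788853), np.float64(-1.16061392371165)) (np.float64(-0.009608142534379624), np.float64(-21.185765364085615)) (np.float64(0.08475245080653274), np.float64(-10.92201184665611))
```

Call:
{"name": "step_arm", "arguments": {
  "series": [
    [[0,0,-0.008,0,0,0,0],[-0.008,0,-0.003,0,0,0,0],[-0.01,0,0,0,0,0,0],[-0.006,0,0,0,0,0,0],[0,0,0.006,0,0,0,0],[0,0,0.003,0,0,0,0],[0,0,0.001,0,0,0,0],[0,0,0,0,0,0,0]]
  ]
}}

```text
clock: 9.25
position: [0.4723, -0.1009, 0.0695]
eef_rot: [[0.112, 0.994, 0.001], [0.994, -0.112, 0.001], [0.001, 0.001, -1.0]]
wrist_force: [-5.4, -0.3, 31.2]
finger_gap: -0.0005
grasp_force: 15.5
```

31 N is too firm, so I'll ease off 0.8 mm first and then stroke about 11 mm.

Call:
{"name": "step_arm", "arguments": {
  "series": [
    [[0,0,-0.0008,0,0,0,0],[0,0,0,0,0,0,0],[0.002,0,0,0,0,0,0],[0.003,0,0,0,0,0,0],[0.003,0,0,0,0,0,0],[0.003,0,0,0,0,0,0],[0,0,0,0,0,0,0],[0,0,0,0,0,0,0]]
  ]
}}

```text
clock: 10.25
position: [0.4736, -0.0895, 0.0697]
eef_rot: [[0.112, 0.994, 0.001], [0.994, -0.112, 0.001], [0.001, 0.001, -1.0]]
wrist_force: [-2.7, 0.2, 20.4]
finger_gap: -0.0
grasp_force: 9.7
```

```bash
python3 -c "
from h import *
shot('wrist','w4');im=np.load('pics/w4.npz')['im']; s=r.get_state(); print(s['position'],s['wrist_force'],s['clock'])
cv2.imwrite('pics/w4c.png',cv2.resize(im[110:180,190:290],None,fx=8,fy=8,interpolation=cv2.INTER_CUBIC)[...,::-1])"
```

```text
[ 0.4736274  -0.0894941   0.06972625] [-3.02435027  0.87399031 19.8838896 ] 10.3
```

View pics/w4c.png

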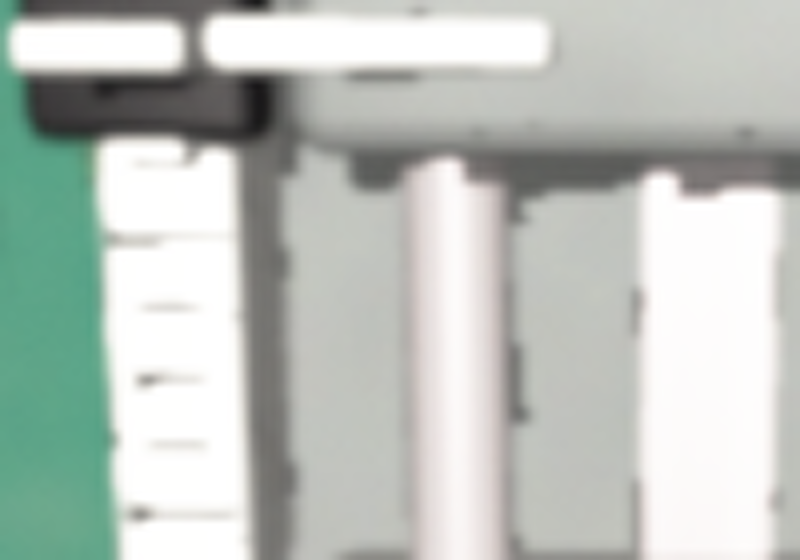

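The pointer (row ≈44) and fin (row ≈46) now stand practically in line. I'll check to a fraction of a pixel.

```bash
python3 -c "
from meas import *
im=np.load('pics/w4.npz')['im'].min(2).astype(float)
def cen(a,b):
    s=np.clip(im[108:123,a:b]-150,0,105).sum(1);print(s.round());return ((a+b-1)/2,(s*np.arange(108,123)).sum()/s.sum())
t=cen(217,226);f=cen(194,210);print(t,f,rows('w4',t,f,0),rows('w4',(217,t[1]),(211,f[1]),0))"
```

```text
[  2.   1.   4.  51. 763. 936. 945. 945. 944. 899. 376.   0.   0.   0.
   0.]
[   0.    0.    0.    0.  275. 1482. 1662. 1671. 1664. 1600.  870.    0.
    0.    0.    0.]
(221.0, np.float64(114.74769860211387)) (201.5, np.float64(115.21931916738941)) (np.float64(-0.2088460823017785), np.float64(-10.05819759045058)) (np.float64(-0.22564732177077196), np.float64(-3.1019964257772785))
```

In line to about 0.2 mm. I'll lift the finger straight off.

Call:
{"name": "step_arm", "arguments": {
  "series": [
    [[0,0,-0.002,0,0,0,0],[0,0,-0.006,0,0,0,0],[0,0,-0.012,0,0,0,0],[0,0,-0.015,0,0,0,0],[0,0,-0.015,0,0,0,0],[0,0,-0.01,0,0,0,0],[0,0,0,0,0,0,0],[0,0,0,0,0,0,0]]
  ]
}}

```text
clock: 11.3
position: [0.4734, -0.0897, 0.1289]
eef_rot: [[0.112, 0.994, -0.0], [0.994, -0.112, 0.0], [0.0, -0.0, -1.0]]
wrist_force: [-0.8, 0.1, 0.2]
finger_gap: 0.0001
grasp_force: 0.0
```

```bash
python3 -c "
from h import *
shot('wrist','w5');im=np.load('pics/w5.npz')['im']; s=r.get_state(); print(s['position'],s['wrist_force'],s['clock'])
cv2.imwrite('pics/w5c.png',cv2.resize(im[90:160,200:300],None,fx=8,fy=8,interpolation=cv2.INTER_CUBIC)[...,::-1])"
```

```text
[ 0.47328254 -0.08970376  0.12874883] [0.24538281 0.30793377 0.07937244] 11.35
```

View pics/w5c.png

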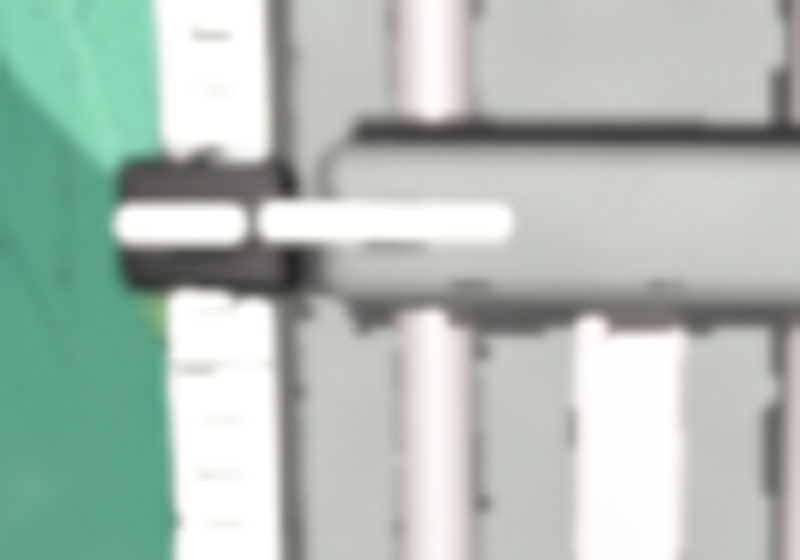

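With the finger clear, the fin (row ≈223) and the pointer (row ≈221) stand in line. I'll hand in.

```bash
python3 -c "
from bench import r
print(r.job_done())"
```

```text
the job is handed in; nothing more can be done
None
```

I rolled the jaw closed with the wheel until its pointer stood in line with the gauge fin, to about 0.2 mm in the wrist camera. I then lifted the finger clear and handed the job in at about 11 s; one press on the wheel briefly reached 31 N, and the last stroke ran at about 20 N, above the suggested 15 N.

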